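# Gauge and sort the spare microscope adapter rings

### The job

Slide the cover plate of the parts case aside, away from the arm, and set every spare adapter ring you find in the pockets on a go/no-go gauge pin of its own, letting it down as far as it will go, so that all of them stand on the gauge together. Then sort them: rings that went all the way down to the gauge's base go in the rectangular tray, rings that stopped on the step of the pin go in the round dish; finally slide the cover plate fully shut over the empty pockets. Leave the opened phone, the spray can and the screwdriver where they are.

Things in the scene. Friction and masses are not known exactly. Their poses are not given: they have to be found in the camera images.
- case: parts case, grey, fixed, 214 (x) by 192 (y); origin centre of its underside. Its -x half, towards the robot, holds four pockets side by side along y, its +x half is a flat deck. Pocket floors at z 8; walls and deck, on which the cover lies, at z 30; an outer rim up to z 40 keeps the cover within x +-104, y +-91. The cover slides along case x: its centre is at about x -52 shut, +52 fully open
- pocket1 (a point): centre of the floor of pocket 1: a slot 97 long (case x) by 40 wide (case y, the end ones 42), 22 deep, with room for fingers at both ends of a ring; may be empty
- pocket2 (a point): centre of the floor of pocket 2: a slot 97 long (case x) by 40 wide (case y, the end ones 42), 22 deep, with room for fingers at both ends of a ring; may be empty
- pocket3 (a point): centre of the floor of pocket 3: a slot 97 long (case x) by 40 wide (case y, the end ones 42), 22 deep, with room for fingers at both ends of a ring; may be empty
- pocket4 (a point): centre of the floor of pocket 4: a slot 97 long (case x) by 40 wide (case y, the end ones 42), 22 deep, with room for fingers at both ends of a ring; may be empty
- cover: loose cover plate, aluminium, 100 (x) by 172 (y) by 5 thick, 0.18 kg, lying on top of the case with 5 play either side between the rims; origin centre of its underside. In its middle stands a black bar grip 14 wide (x), 44 long (y), from z 5 to z 29
- ring_a: loose steel adapter ring, perhaps absent: plain cylinder, outside diameter 32, height 20, 50 g, with a straight bore right through. All look alike outside; the bore is 18 or 14, to be found on the gauge, not from the name. Origin on the axis in one end face (the underside at the start); z along the axis. Either end may go on a pin
- ring_b: loose steel adapter ring, perhaps absent: plain cylinder, outside diameter 32, height 20, 50 g, with a straight bore right through. All look alike outside; the bore is 18 or 14, to be found on the gauge, not from the name. Origin on the axis in one end face (the underside at the start); z along the axis. Either end may go on a pin
- ring_c: loose steel adapter ring, perhaps absent: plain cylinder, outside diameter 32, height 20, 50 g, with a straight bore right through. All look alike outside; the bore is 18 or 14, to be found on the gauge, not from the name. Origin on the axis in one end face (the underside at the start); z along the axis. Either end may go on a pin
- ring_d: loose steel adapter ring, perhaps absent: plain cylinder, outside diameter 32, height 20, 50 g, with a straight bore right through. All look alike outside; the bore is 18 or 14, to be found on the gauge, not from the name. Origin on the axis in one end face (the underside at the start); z along the axis. Either end may go on a pin
- ring_a_mid (a point): the middle of ring_a (on its axis, half way up, 10 from either end)
- ring_b_mid (a point): the middle of ring_b (on its axis, half way up, 10 from either end)
- ring_c_mid (a point): the middle of ring_c (on its axis, half way up, 10 from either end)
- ring_d_mid (a point): the middle of ring_d (on its axis, half way up, 10 from either end)
- gauge: go/no-go gauge, fixed: dark steel base plate 150 (x) by 60 (y) by 10 thick, three upright stepped pins in a row along x; origin centre of its underside. Pins: diameter 16 from z 10 to 30, a chamfer to z 32, diameter 12 to z 40, tapered tip to z 44. A ring of bore 18 drops to the base (its middle 20 above the underside), one of bore 14 stops on the step (its middle about 41 above)
- pin1 (a point): foot of gauge pin 1: on its axis at the top of the base plate
- pin2 (a point): foot of gauge pin 2: on its axis at the top of the base plate
- pin3 (a point): foot of gauge pin 3: on its axis at the top of the base plate
- tray: rectangular white plastic tray, loose, open on top, 100 (x) by 130 (y) by 25 high outside, walls and floor 4 thick; origin centre of its underside
- dish: round steel dish, loose, open on top, nearly straight wall, outside diameter 130 at the rim, 28 high, wall about 4, floor about 5 thick; origin centre of its underside
- phone: opened phone lying on the bench, 74 by 150 by 9; bystander, leave alone
- can: spray can standing on the bench, diameter 54, 160 high; bystander, leave alone
- driver: screwdriver lying on the bench; bystander, leave alone
Things that resemble listed ones, but are neither listed nor needed, are in the scene too. Leave any orange look-alike of the cover alone. What is shaped like the gauge but pink or turquoise is not meant.

How it is judged:
On the way, in this order (a step that is already met when the one before it is completed fails the run):
1. the cover plate has been slid clear of the pockets and lies flat on the case (x of cover in the frame of case above 0.035 m and angle between cover's own z axis and vertical below 0.08 rad and z of cover in the frame of case below 0.036 m), for 0.2 s.
2. all rings stand on gauge pins together, let go: wide-bored ones down on the base, narrow-bored ones on the step ((horizontal distance between ring_a_mid and pin1 below 0.004 m or horizontal distance between ring_a_mid and pin2 below 0.004 m or horizontal distance between ring_a_mid and pin3 below 0.004 m) and z of each of ring_a_mid, ring_b_mid in the frame of gauge below 0.0235 m and contact force between the fingers and ring_a below 0.3 N and linear speed of each of ring_a, ring_b, ring_c, ring_d below 0.03 m/s and (horizontal distance between ring_b_mid and pin1 below 0.004 m or horizontal distance between ring_b_mid and pin2 below 0.004 m or horizontal distance between ring_b_mid and pin3 below 0.004 m) and contact force between the fingers and ring_b below 0.3 N and (horizontal distance between ring_c_mid and pin1 below 0.004 m or horizontal distance between ring_c_mid and pin2 below 0.004 m or horizontal distance between ring_c_mid and pin3 below 0.004 m) and z of ring_c_mid in the frame of gauge between 0.034 and 0.047 m and contact force between the fingers and ring_c below 0.3 N and (horizontal distance between ring_d_mid and pin1 below 0.004 m or horizontal distance between ring_d_mid and pin2 below 0.004 m or horizontal distance between ring_d_mid and pin3 below 0.004 m) and z of ring_d_mid in the frame of gauge between 0.034 and 0.047 m and contact force between the fingers and ring_d below 0.3 N), for 0.2 s.
At the end, for the whole second after the job is handed in: every ring that went down to the gauge's base lies in the rectangular tray and every ring that stopped on the step lies in the round dish (middle inside the walls, less than 45 mm above the underside), at rest; the cover lies flat on the case, shut to within 12 mm (x of ring_a_mid in the frame of tray between -0.048 and 0.048 m and y of ring_a_mid in the frame of tray between -0.063 and 0.063 m and z of each of ring_a_mid, ring_b_mid in the frame of tray below 0.045 m and linear speed of each of ring_a, ring_b, ring_c, ring_d, cover below 0.03 m/s and x of ring_b_mid in the frame of tray between -0.048 and 0.048 m and y of ring_b_mid in the frame of tray between -0.063 and 0.063 m and horizontal distance between each of ring_c_mid, ring_d_mid and dish below 0.055 m and z of each of ring_c_mid, ring_d_mid in the frame of dish below 0.045 m and x of cover in the frame of case below -0.04 m and angle between cover's own z axis and vertical below 0.08 rad and z of cover in the frame of case below 0.036 m); the robot touches nothing.
It fails at once if the phone is moved by more than 30 mm or tipped over (distance of phone from where it was at the start of the episode above 0.03 m).
It fails at once if the spray can is moved by more than 30 mm or tipped over (distance of can from where it was at the start of the episode above 0.03 m or angle between can's own z axis and vertical above 0.5 rad).
It fails at once if the screwdriver is moved by more than 30 mm or tipped over (distance of driver from where it was at the start of the episode above 0.03 m).
Of ring_a, ring_b, ring_c, ring_d only 2 to 3 are there at a start; the rules pass over those that are not, and their reading is None.
At some moment in a run one of tray, dish, cover may be knocked a few centimetres aside while the robot is not near it.
It also fails if it takes over 210 s, if anything falls off the work surface, if the arm or the gripper's body presses on something with over 40 N, if the wrist force passes 120 N, or if a joint passes its speed limit or range.

### The arm

A 6-joint arm with a two-finger parallel gripper is mounted at the origin on the work surface. World frame = base frame: x ahead of the robot, y to its left, z up, the work surface at z = 0. Lengths are in m, angles in rad, forces in N, time in s.
With the tool pointing down it reaches from about 0.275 to 0.75 m from the base axis. Payload 10.2 kg.
Tool frame: the origin (TCP) lies midway between the tips of the shut fingers; the grasp point (between the pads) lies 19 mm behind it (env.hold_point_z is the distance from the TCP to the grasp point, in m); z points along the fingers, y is the line along which they close (so a half turn about z gives the same grasp; the last joint's range is limited). The gripper opens to 85 mm and grips with 20 to 120 N. Pads are 22 mm wide; open, the fingers measure 114 mm over their backs; the gripper's body (76 mm by 85 mm) begins 54 mm behind the grasp point. The pads swing forward as they close: fully open they stand 13 mm farther back than shut.
Start: joints at [1.121, 0.313, 1.498, -0, 1.331, -0.223], TCP at [0.118, 0.512, 0.231] pointing down, gripper open.
Joint ranges: [-2.94, 2.94], [-0.97, 2.17], [0.19, 2.56], [-1.23, 4.37], [0.02, 3.11], [-2.88, 2.88]. Speed limits (rad/s): [2.39, 2.39, 3.01, 3.14, 3.14, 3.14].

### API

Orientations are given as a unit quaternion [x, y, z, w].
In Python, from bench import env, kinematics, monitor, eyes, job gives the robot as it stands. The module is installed in compiled form; this text tells all that it offers. Calls block until the motion is done:
- env.reach(position, orientation): joint-space move of the TCP to a pose.
- env.movel(position, velocity=0.15, frame=None, guard=None): straight line of the TCP; frame=None keeps the orientation; velocity is the mean speed in m/s. With guard (N) it stops when the force on the tool has changed by that much, and returns True; else False.
- env.set_joints(angles): joint-space move.
- env.release() and env.close_gripper(effort=None): open the fingers fully, or close them until they stop; effort is the grip in N (None keeps the last).
- env.hold(seconds).
- kinematics.ik(position, orientation): joint angles nearest the present ones, or None.
- monitor.sense(): the state.
- eyes.grab_frame(name): name is "scene" or "side" or "wrist"; returns a dict with "frame" (384x512x3 uint8, red, green, blue), "mtx" (3x3 intrinsics, pixels), "view" (4x4, takes a point from world to camera coordinates). Camera axes: x right, y down, z forward; pixel columns grow to the right and rows downward; lengths in m; the calibration is good to about 2 mm. A picture is of the moment at which its call begins. There is no depth.
A pose or a line that the arm cannot do raises env.MotionError and nothing moves.
- job.hand_in(): hands the job in; it is judged then, once.
The state is a dict: "clock": time; "joints": joint angles; "qvel": joint speeds; "joint_efforts": joint torques, N m; "position": TCP position; "ee_rot": TCP orientation; "contact_force": force on the tool from outside, world axes, zero at the start; "ft_torque": the same for the moment, N m; "finger_gap": opening from 0.0 (shut) to 1.0 (fully open); "gripper_force": force on a finger pad.
Only numpy, scipy, OpenCV 4.12 (cv2) and the standard library are available. Lean on these libraries where they do the work, as an engineer would, in place of code of your own. Each camera call takes 0.05 s, during which the arm holds its last target. There are 200 camera calls.

## Working session

There is one attempt and no reset: what is moved stays moved. The work goes in short steps, each a Python script; the robot and the scene stay as the last script left them, time stands still between calls to the robot, and variables do not carry over. Pictures are saved under pics/ and viewed, at most 14 in all, crops included, and the job is handed in when it is done.

```bash
mkdir -p pics; cat > h.py <<'E'
import numpy as np, cv2
from bench import env, kinematics, monitor, eyes, job
def snap(cam,name=None):
    d=eyes.grab_frame(cam)
    np.savez(f'{cam}.npz',**d)
    if name: cv2.imwrite(f'pics/{name}.png',cv2.cvtColor(d['frame'],cv2.COLOR_RGB2BGR))
    return d
def ray(d,u,v,z):
    K,V=d['mtx'],d['view'];R,t=V[:3,:3],V[:3,3]
    c=-R.T@t; w=R.T@np.linalg.solve(K,[u,v,1.]); return (c+w*(z-c[2])/w[2])
def proj(d,p):
    q=d['view'][:3,:3]@np.array(p)+d['view'][:3,3]; q=d['mtx']@q; return q[:2]/q[2]
def quat(yaw): # tool down, closing axis y at angle yaw from world y (pointing so that x->yaw dir)
    from scipy.spatial.transform import Rotation as R
    return (R.from_euler('z',yaw)*R.from_euler('x',np.pi)).as_quat()
E
python3 - <<'E'
from h import *
a=snap('scene','s0');b=snap('side','d0');
for d in(a,b): print(d['mtx'].round(1).tolist(),d['view'].round(3).tolist())
s=monitor.sense();print(s['position'],s['ee_rot'],s['clock'],quat(0))
E
```

```text
[[398.9, 0.0, 256.8], [0.0, 398.9, 191.4], [0.0, 0.0, 1.0]] [[-0.854, 0.521, 0.006, 0.417], [0.286, 0.48, -0.83, -0.114], [-0.435, -0.706, -0.558, 1.733], [0.0, 0.0, 0.0, 1.0]]
[[413.8, 0.0, 258.8], [0.0, 413.8, 185.9], [0.0, 0.0, 1.0]] [[0.926, -0.377, 0.011, -0.46], [-0.279, -0.704, -0.653, 0.214], [0.254, 0.602, -0.757, 1.383], [0.0, 0.0, 0.0, 1.0]]
[0.11797732 0.51134759 0.23079112] [ 1.13157596e-01  9.93576883e-01 -5.46332596e-04 -1.94700051e-04] 0.1 [1.000000e+00 0.000000e+00 0.000000e+00 6.123234e-17]
```

View pics/s0.png

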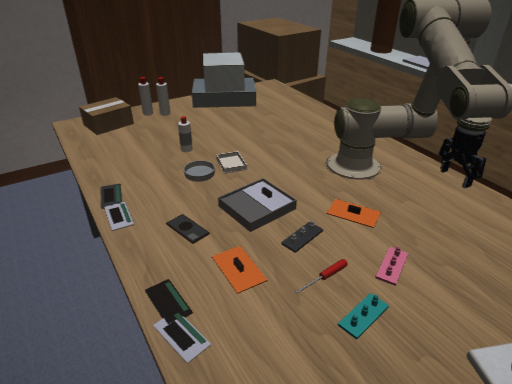

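View pics/d0.png

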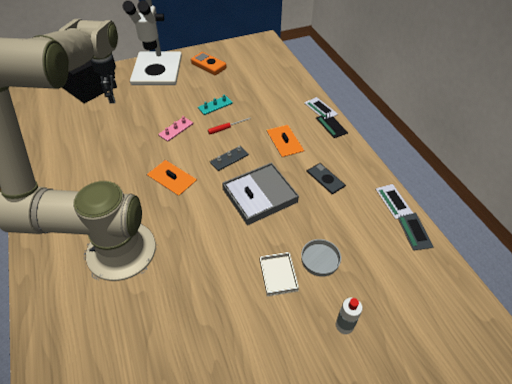

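The scene shows the case with its silver cover at scene (257,203) / side (260,192), and the dark gauge at scene (303,236) / side (229,158). Pink and turquoise gauges are decoys, as are the orange covers at scene (354,213) and (239,268). The tray is at scene (231,161) and the dish at (199,171). I'll confirm in one enlarged crop and measure with masks.

```bash
python3 - <<'E'
from h import *
a=dict(np.load('scene.npz'));b=dict(np.load('side.npz'))
ca=a['frame'][145:265,180:340];cb=b['frame'][130:300,190:350]
f=lambda c,s:cv2.resize(c,None,fx=s,fy=s,interpolation=cv2.INTER_CUBIC)
A=f(ca,2.5*1.0);B=f(cb,2.5)
H=max(A.shape[0],B.shape[0]);im=np.zeros((H,800,3),np.uint8);im[:A.shape[0],:400]=A;im[:B.shape[0],400:800]=B
cv2.imwrite('pics/c1.png',im[...,::-1])
# rough locations
for n,u,v,z in [('case',260,192,.035),('gauge',229,158,.01),('tray',279,273,.025),('dish',321,257,.028),('driver',222,127,.01),('phone',326,178,.009),('can',347,322,.05)]: print(n,ray(b,u,v,z).round(3))
for n,u,v,z in [('case',257,203,.035),('gauge',303,236,.01),('tray',231,161,.025),('dish',199,170,.028),('phone',187,228,.009)]: print(n,ray(a,u,v,z).round(3))
E
```

```text
case [0.516 0.036 0.035]
gauge [0.476 0.265 0.01 ]
tray [ 0.449 -0.287  0.025]
dish [ 0.598 -0.286  0.028]
driver [0.51  0.453 0.01 ]
phone [0.787 0.028 0.009]
can [ 0.558 -0.513  0.05 ]
case [0.53  0.069 0.035]
gauge [0.478 0.278 0.01 ]
tray [ 0.457 -0.263  0.025]
dish [ 0.608 -0.26   0.028]
phone [0.791 0.041 0.009]
```

View pics/c1.png

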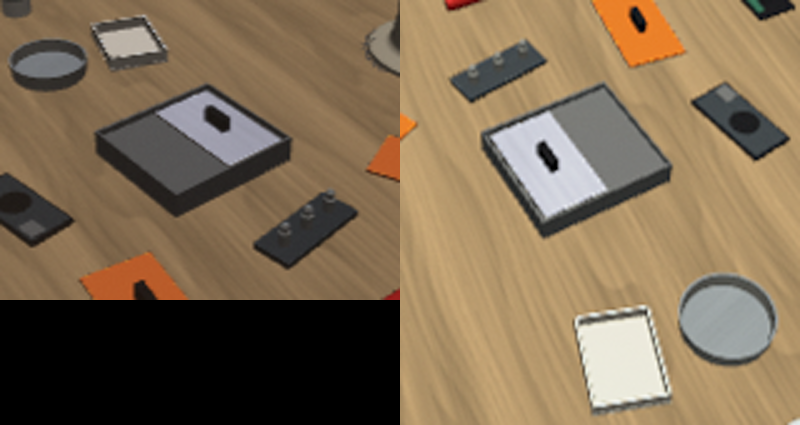

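The crop confirms the targets: the only silver cover with a black grip is on the grey case (cover half at scene crop (225,125)), and the dark-based gauge with grey pins is at scene crop (305,225). Next, the wrist camera over the case and gauge.

```bash
python3 - <<'E'
from h import *
env.reach([0.42,0.05,0.36],quat(np.pi/2+.1)); d=snap('wrist','w0')
c=-d['view'][:3,:3].T@d['view'][:3,3];print(c,d['view'][:3,:3].round(2).tolist(),d['mtx'][0,0])
for p in [(.52,.05,.035),(.477,.27,.01)]: print(proj(d,p))
env.reach([0.40,0.25,0.36],quat(np.pi/2+.5)); d=snap('wrist','w1');np.savez('w1.npz',**d)
for p in [(.52,.05,.035),(.477,.27,.01)]: print(proj(d,p))
im=np.hstack([cv2.imread('pics/w0.png'),cv2.imread('pics/w1.png')]);cv2.imwrite('pics/w01.png',cv2.resize(im,(800,300),interpolation=cv2.INTER_AREA))
print(monitor.sense()['clock'])
E
```

```text
[0.4121278  0.13354784 0.50293702] [[0.99, 0.1, -0.0], [0.1, -0.94, 0.32], [0.03, -0.32, -0.95]] 289.7596445316076
[312.23595003 150.81622591]
[305.01886445  -2.97037048]
[256.43977986 267.23381038]
[295.99049202 152.28204821]
3.0583
```

View pics/w01.png

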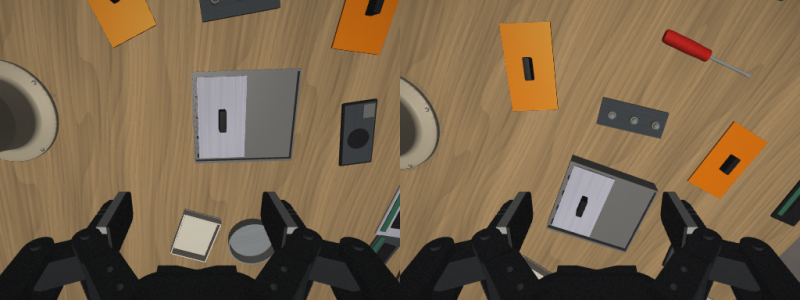

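```bash
cat >> h.py <<'E'
def rectw(d,mask,z,near,bounds=None):
    """largest blob near pixel -> min-area rect on plane z: centre, sizes, angle of long side"""
    mask=cv2.morphologyEx(mask.astype(np.uint8),cv2.MORPH_CLOSE,np.ones((3,3),np.uint8))
    n,l,st,ce=cv2.connectedComponentsWithStats(mask)
    i=min([k for k in range(1,n) if st[k,4]>60],key=lambda k:np.hypot(*(ce[k]-near)))
    c=max(cv2.findContours((l==i).astype(np.uint8),0,cv2.CHAIN_APPROX_NONE)[0],key=len)[:,0]
    w=np.array([ray(d,u,v,z)[:2] for u,v in c],np.float32)
    r=cv2.minAreaRect(w*1000); b=cv2.boxPoints(r)/1000
    e=b[1]-b[0],b[2]-b[1]; L=max(e,key=lambda x:np.hypot(*x))
    return np.array(r[0])/1000,sorted(np.array(r[1])),np.degrees(np.arctan2(L[1],L[0]))%180,st[i]
E
python3 - <<'E'
from h import *
import sys
def rd(p):
    import json
    return cv2.imread(p)[...,::-1]
w1=dict(np.load('w1.npz'))
hsv=cv2.cvtColor(w1['frame'],cv2.COLOR_RGB2HSV);
u,v=proj(w1,(.477,.27,.01));
k=512/400
for n,(x,y) in dict(base=(640,128),pin=(612,115),cover=(570,210),rim=(600,165),deck=(620,215),wood=(600,80),casefront=(605,172)).items():
    print(n,hsv[int(y*k),int((x-400)*k)])
S=hsv[...,1].astype(int);V=hsv[...,2].astype(int)
g=(S<90)&(V<100)
print('gauge',rectw(w1,g,.01,(295,150)))
cv=(S<60)&(V>140)
print('cover',rectw(w1,cv,.035,(225,250)))
x0,y0=240,105
im=cv2.resize(w1['frame'][100:340,170:350],None,fx=2.5,fy=2.5,interpolation=cv2.INTER_CUBIC);cv2.imwrite('pics/w1c.png',im[...,::-1])
E
```

```text
base [95 22 69]
pin [ 27  21 120]
cover [127  13 181]
rim [30  6 45]
deck [ 23   9 108]
wood [ 17 106 154]
casefront [30  5 48]
gauge (array([0.47792874, 0.27278986]), [np.float64(60.635292053222656), np.float64(150.136962890625)], np.float32(15.235994), array([ 252,  124,   92,   53, 2920], dtype=int32))
cover (array([0.47348581, 0.04246812]), [np.float64(99.5133056640625), np.float64(171.13771057128906)], np.float32(97.660324), array([ 194,  212,   81,   91, 4018], dtype=int32))
```

View pics/w1c.png

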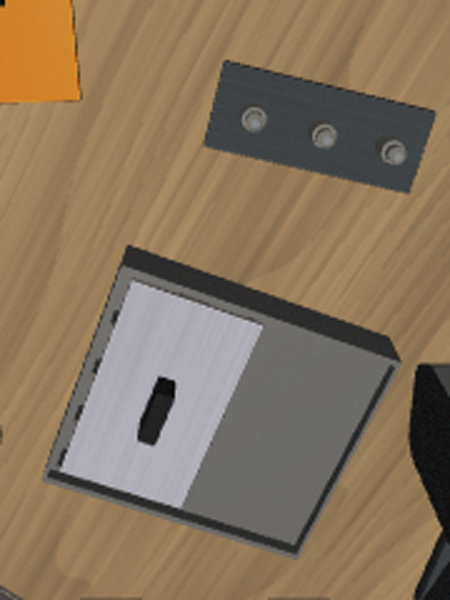

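```bash
python3 - <<'E'
from h import *
w1=dict(np.load('w1.npz'))
print([ray(w1,u/2.5+170,v/2.5+100,.042).round(4)[:2].tolist() for u,v in [(254,119),(324,135),(394,152)]])
print('grip',ray(w1,157/2.5+170,410/2.5+100,.055))
yaw=np.radians(7.66);ex=np.array([np.cos(yaw),np.sin(yaw),0]);q=quat(np.pi/2+yaw)
c=np.array([.4735,.0425,0])
env.reach(c+[0,0,.15],q)
print(env.movel(c+[0,0,.041],guard=15))
env.close_gripper(40);s=monitor.sense();print(s['finger_gap'],s['gripper_force'],s['position'])
p=s['position'];print(env.movel(p+ex*.098,velocity=.08,guard=30))
s=monitor.sense();print((s['position']-p)@ex,s['contact_force'])
env.release();env.movel(s['position']+[0,0,.12],velocity=.25)
env.reach([0.45,-.03,0.36],quat(np.pi/2+.1)); d=snap('wrist','w2');np.savez('w2.npz',**d)
hsv=cv2.cvtColor(d['frame'],cv2.COLOR_RGB2HSV).astype(int)
print('cover',rectw(d,(hsv[...,1]<60)&(hsv[...,2]>140),.035,proj(d,c+ex*.1)))
print(monitor.sense()['clock'])
u,v=proj(d,c+ex*.05).astype(int);print(u,v)
im=cv2.resize(d['frame'][v-85:v+85,u-100:u+100],None,fx=3,fy=3,interpolation=cv2.INTER_CUBIC);cv2.imwrite('pics/w2c.png',im[...,::-1])
E
```

```text
[[0.4311, 0.2612], [0.476, 0.2738], [0.522, 0.286]]
grip [0.47273209 0.04731751 0.055     ]
False
0.14906102184603695 39.824997782707214 [0.47363655 0.04247922 0.04123577]
False
0.09783780877334909 [-2.3023582  -0.33857234  4.20573444]
cover (array([0.57109802, 0.05538852]), [np.float64(99.40614318847656), np.float64(171.4226531982422)], np.float32(97.589096), array([ 302,   35,   72,  119, 7188], dtype=int32))
9.475
300 98
```

View pics/w2c.png

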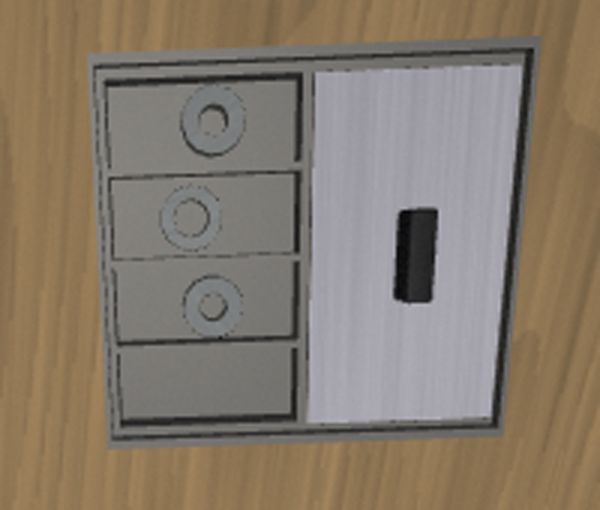

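Three rings are visible, at crop (213,120), (191,218) and (213,306), and the fourth pocket is empty. The cover lies open at the +x side. I'll measure rings and gauge precisely from opposite wrist views, so camera bias cancels.

```bash
python3 - <<'E'
from h import *
gy=np.radians(15.24);cy=np.radians(7.6)
rc=np.array([.4735,.0425]) 
out=[]
for name,T,a,z in [('case',rc,cy,.2),('gauge',np.array([.478,.2728]),gy,.2)]:
  for i,yw in enumerate([a,a+np.pi]):
    dr=np.array([np.cos(yw),np.sin(yw)]); P=T-.02*dr
    env.reach([*P,z],quat(yw)); env.hold(.3); d=snap('wrist'); np.savez(f'{name}{i}.npz',**d)
    u,v=proj(d,[*T,.02]).astype(int);print(name,i,u,v)
    h=cv2.cvtColor(d['frame'],cv2.COLOR_RGB2HSV).astype(int)
    if name=='gauge': 
        print(rectw(d,(h[...,1]<90)&(h[...,2]<160),.01,(u,v)))
    y0=max(0,v-95);x0=u-125
    c=d['frame'][y0:y0+190,x0:x0+250]; print('origin',x0,y0); c=cv2.copyMakeBorder(c,0,190-c.shape[0],0,250-c.shape[1],0)
    out.append(cv2.resize(c,(400,300),interpolation=cv2.INTER_CUBIC))
im=np.vstack([np.hstack(out[:2]),np.hstack(out[2:])]);cv2.imwrite('pics/m.png',im[...,::-1]);print(monitor.sense()['clock'])
E
```

```text
case 0 251 149
origin 126 54
case 1 251 148
origin 126 53
gauge 0 251 149
(array([0.47833084, 0.2722847 ]), [np.float64(60.128177642822266), np.float64(148.8130340576172)], np.float32(15.256533), array([ 225,   79,   56,  129, 6731], dtype=int32))
origin 126 54
gauge 1 251 148
(array([0.47801782, 0.2720997 ]), [np.float64(60.172218322753906), np.float64(148.5355682373047)], np.float32(15.26219), array([ 223,   78,   56,  129, 6737], dtype=int32))
origin 126 53
20.5667
```

View pics/m.png

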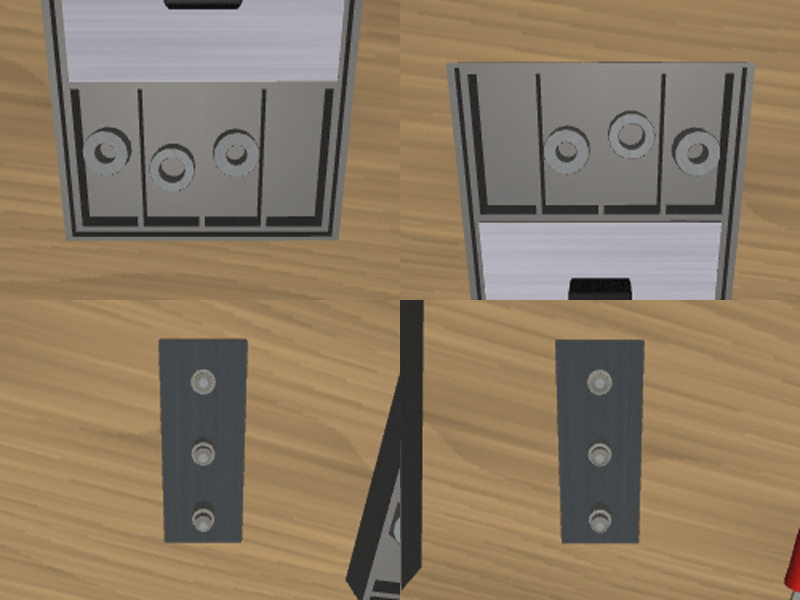

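```bash
python3 - <<'E'
from h import *
O={'case0':(126,54),'case1':(126,53),'gauge0':(126,54),'gauge1':(126,53)}
D={k:dict(np.load(k+'.npz')) for k in O}
tip={'gauge0':[(203,381-300),(203,451-300),(203,516-300)],'gauge1':[(599-400,381-300),(599-400,451-300),(599-400,516-300)]}
for k,l in tip.items():
  d=D[k];p=np.array([ray(d,O[k][0]+u*.625,O[k][1]+v*.633,.044)[:2] for u,v in l]);print(p.round(4).tolist(),np.linalg.norm(np.diff(p,axis=0),axis=1))
px={'case0':[(107,148),(172,163),(236,149)],'case1':[(696-400,147),(631-400,131),(567-400,147)]}
for k,l in px.items():
  d=D[k];h=cv2.cvtColor(d['frame'],cv2.COLOR_RGB2HSV).astype(int)
  cs=[]
  for u,v in l:
    U,W=O[k][0]+u*.625,O[k][1]+v*.633
    if u==107: print(h[int(W),int(U)-12:int(U)+20].tolist())
    m=((h[...,0]>70)&(h[...,0]<125)&(h[...,1]>=14)).astype(np.uint8)
    y,x=np.mgrid[:m.shape[0],:m.shape[1]];m[np.hypot(x-U,y-W)>19]=0
    n,lb,st,_=cv2.connectedComponentsWithStats(m);m=(lb==1+st[1:,4].argmax()).astype(np.uint8)
    c=max(cv2.findContours(m,0,cv2.CHAIN_APPROX_NONE)[0],key=len)[:,0]
    P=np.array([ray(d,a,b,.028)[:2] for a,b in c]);e=cv2.minEnclosingCircle((P*1000).astype(np.float32))
    r=np.hypot(*(P-P.mean(0)).T)
    cs.append((ray(d,U,W,.028)[:2].round(4).tolist(),np.round(e[0],1).tolist(),round(e[1],1),P.mean(0).round(4).tolist(),m.sum()))
  for c in cs: print(k,c)
# case outline at z=.04
  m=(h[...,1]<60)
E
```

```text
[[0.5256, 0.2848], [0.4827, 0.2731], [0.4388, 0.2611]] [0.04447205 0.04547029]
[[0.431, 0.2593], [0.4739, 0.2709], [0.5177, 0.2828]] [0.0443756  0.04536796]
[[90, 6, 131], [98, 8, 132], [90, 6, 132], [90, 6, 130], [98, 8, 131], [75, 4, 121], [23, 17, 59], [30, 13, 57], [18, 17, 75], [24, 10, 127], [18, 10, 129], [30, 10, 126], [21, 14, 130], [20, 12, 131], [20, 12, 129], [20, 12, 131], [24, 13, 102], [98, 8, 133], [98, 8, 133], [98, 8, 133], [98, 8, 131], [100, 6, 132], [100, 6, 132], [100, 6, 136], [90, 6, 132], [12, 21, 62], [20, 14, 56], [23, 18, 57], [17, 14, 130], [17, 14, 132], [25, 12, 131], [20, 12, 131]]Traceback (most recent call last):
  File "<stdin>", line 16, in <module>
ValueError: attempt to get argmax of an empty sequence
```

```bash
python3 - <<'E'
from h import *
O={'case0':(126,54),'case1':(126,53)}
D={k:dict(np.load(k+'.npz')) for k in O}
px={'case0':[(107,148),(172,163),(236,149)],'case1':[(696-400,147),(631-400,131),(567-400,147)]}
for k,l in px.items():
  d=D[k];h=cv2.cvtColor(d['frame'],cv2.COLOR_RGB2HSV).astype(int)
  for u,v in l:
    U,W=O[k][0]+u*.625,O[k][1]+v*.633
    m=((h[...,0]>60)&(h[...,0]<125)&(h[...,2]>105)).astype(np.uint8)
    y,x=np.mgrid[:m.shape[0],:m.shape[1]];m[np.hypot(x-U,y-W)>19]=0
    n,lb,st,_=cv2.connectedComponentsWithStats(m);m=(lb==1+st[1:,4].argmax()).astype(np.uint8)
    c=max(cv2.findContours(m,0,cv2.CHAIN_APPROX_NONE)[0],key=len)[:,0]
    P=np.array([ray(d,a,b,.028)[:2] for a,b in c]);e=cv2.minEnclosingCircle((P*1000).astype(np.float32))
    el=cv2.fitEllipse((P*1000).astype(np.float32))
    # bore contour: hole inside
    cc,hi=cv2.findContours(m,cv2.RETR_CCOMP,cv2.CHAIN_APPROX_NONE)
    ho=[cv2.contourArea(q) for q,t in zip(cc,hi[0]) if t[3]>=0]
    print(k,np.round(e[0],1),round(e[1],1),'ell',np.round(el[0],1),np.round(el[1],1),ho)
  r=rectw(d,(h[...,1]<60)|(h[...,2]<70),.04,(251,170));print(r)
E
```

```text
case0 [464.8 108.8] 15.2 ell [464.8 108.8] [29.  29.1] [165.0]
case0 [459.  62.] 15.0 ell [458.9  62. ] [29.  29.1] [250.0]
case0 [475.5  19.2] 15.3 ell [475.6  19. ] [29.  29.2] [169.5]
(array([0.5137326 , 0.04813797]), [np.float64(192.14605712890625), np.float64(200.00466918945312)], np.float32(7.612556), array([  146,     0,   212,   206, 39405], dtype=int32))
case1 [464.8 108.9] 15.1 ell [464.9 108.9] [28.8 29.2] [170.5]
case1 [458.9  62. ] 15.2 ell [459.   61.9] [28.7 29.3] [271.5]
case1 [475.2  18.7] 15.2 ell [475.4  18.8] [28.8 29.1] [172.0]
(array([0.51963007, 0.04888461]), [np.float64(191.98779296875), np.float64(214.02859497070312)], np.float32(7.664356), array([  155,    92,   193,   184, 32051], dtype=int32))
```

```bash
python3 - <<'E'
from h import *
d=snap('wrist')  # open
env.close_gripper(20); e=snap('wrist'); s=monitor.sense();print(s['finger_gap'],s['clock'])
env.release(); print(monitor.sense()['clock'])
T=s['position'];from scipy.spatial.transform import Rotation as R
Rm=R.from_quat(s['ee_rot']).as_matrix()
def mk(d,pts,col):
    f=d['frame'].copy()
    return f
# project reference marks in tool frame
for y in (-.057,-.0425,.0425,.057):
  print(y,[proj(d,T+Rm@np.array([x,y,z])).round(0).tolist() for x,z in((.011,-.013),(-.011,-.013),(.011,-.05))])
A=d['frame'][200:384,100:412];B=e['frame'][200:384,100:412]
im=cv2.resize(np.vstack([A,B]),None,fx=1.62,fy=1.62,interpolation=cv2.INTER_CUBIC);cv2.imwrite('pics/f.png',im[...,::-1])
E
```

```text
0.0029180988801276726 21.4333
22.2167
-0.057 [[138.0, 240.0], [144.0, 277.0], [103.0, 287.0]]
-0.0425 [[167.0, 240.0], [171.0, 277.0], [141.0, 287.0]]
0.0425 [[335.0, 240.0], [332.0, 276.0], [362.0, 287.0]]
0.057 [[364.0, 240.0], [359.0, 276.0], [400.0, 287.0]]
```

View pics/f.png

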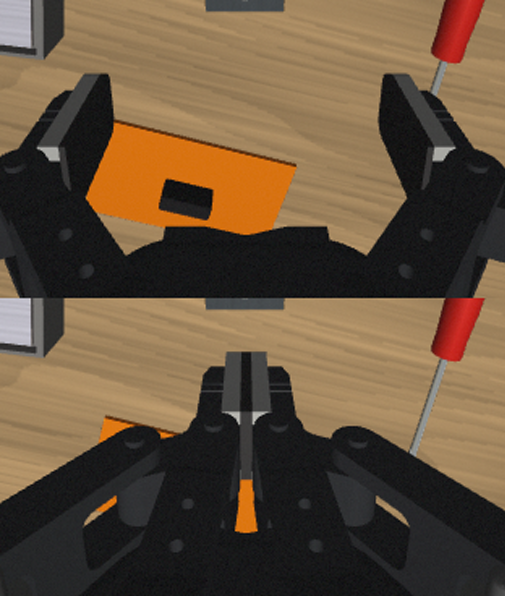

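The frame shows the fingertips are only about 6 mm thick, and the wider backs start about 8 mm higher, so the open tips just fit the pocket. I'll pick the first ring, slide the pads down it under light grip, then place it.

```bash
cat >> h.py <<'E'
CY=np.radians(7.65);EX=np.array([np.cos(CY),np.sin(CY)]);CC=np.array([.5196,.0489])
GY=np.radians(15.26);GX=np.array([np.cos(GY),np.sin(GY)]);GC=np.array([.4782,.2721])
def P(xy,z): return np.array([xy[0],xy[1],z])
def stat(t=''):
    s=monitor.sense();print(t,s['clock'],s['position'].round(4),'gap',round(s['finger_gap'],3),'F',s['contact_force'].round(1),round(float(s['gripper_force']),1));return s
def pick(ring,c,z=.0212):
    ring=np.array(ring);g=ring+EX*(c-(ring-CC)@EX);q=quat(np.pi/2+CY)
    env.reach(P(g,.14),q);env.movel(P(g,.06),velocity=.2)
    print('hit',env.movel(P(g,z),velocity=.04,guard=6));stat('down')
    env.close_gripper(20);s=stat('closed')
    return g
def deepen(g):
    print('hit',env.movel(P(g,.0115),velocity=.02,guard=30));stat('deep')
    env.close_gripper(45);env.movel(P(g,.13),velocity=.15);return stat('lift')
E
python3 - <<'E'
from h import *
g=pick([.4648,.1089],-.049); print(g)
E
```

```text
hit False
down 25.1333 [0.4623 0.1085 0.0214] gap 1.002 F [ 0.6 -0.1 -0.3] 0.0
closed 25.6917 [0.4623 0.1085 0.0215] gap 0.36 F [-0.7 -0.7  5.2] 19.6
[0.46214879 0.1085439 ]
```

```bash
cat >> h.py <<'E'
def place(k,ztop=.055,off=(0,0)):
    p=GC+GX*.045*k+np.array(off);q=quat(np.pi+GY)
    env.reach(P(p,.13),q);env.movel(P(p,ztop),velocity=.15);stat('above')
    print('hit',env.movel(P(p,.0135),velocity=.03,guard=6));return stat('set')
E
python3 - <<'E'
from h import *
s=deepen(np.array([.46215,.10854]))
if .3<s['finger_gap']<.45: place(1)
E
```

```text
hit True
deep 26.05 [0.4622 0.1086 0.0174] gap 0.357 F [-0.2 -1.2  2.2] 27.1
lift 27.1667 [0.4616 0.1085 0.1291] gap 0.349 F [ 0.4 -0.8 -1.3] 44.5
above 29.0667 [0.5221 0.2839 0.0559] gap 0.343 F [ 0.1 -0.1  0.3] 44.5
hit True
set 29.7583 [0.5227 0.284  0.04  ] gap 0.348 F [ 1.9 -0.5  3.7] 44.8
```

```bash
python3 - <<'E'
from h import *
env.release();s=monitor.sense();env.movel(s['position']+[0,0,.09],velocity=.25)
g=pick([.4754,.0189],-.0495);s=deepen(g)
if .3<s['finger_gap']<.45: place(-1)
E
```

```text
hit False
down 33.6167 [0.4739 0.0187 0.0214] gap 0.997 F [-0.8  0.6 -0.2] 0.0
closed 34.1667 [0.4738 0.0186 0.0214] gap 0.357 F [-1.1 -0.6  5. ] 19.6
hit False
deep 34.8 [0.4747 0.0183 0.0135] gap 0.355 F [-7.2 -1.1 28.1] 26.8
lift 35.9583 [0.4732 0.0188 0.129 ] gap 0.344 F [-0.4 -0.7 -0.6] 44.4
above 37.7 [0.4354 0.2601 0.0557] gap 0.347 F [ 0.   0.4 -0.8] 44.5
hit True
set 38.2417 [0.434  0.26   0.0467] gap 0.347 F [-3.3 -0.5  1.2] 44.6
```

```bash
python3 - <<'E'
from h import *
p=GC-GX*.045
snap('wrist','r3');a=snap('side')
print('hit',env.movel(P(p,.030),velocity=.02,guard=10));stat()
d=dict(np.load('wrist.npz'));u,v=proj(d,P(p,.05)).astype(int);b=a
x,y=proj(b,P(GC,.03)).astype(int)
f=lambda i,u,v,r:cv2.resize(i[max(0,v-r):v+r,u-r:u+r],(400,400),interpolation=cv2.INTER_CUBIC)
cv2.imwrite('pics/r3c.png',np.hstack([f(d['frame'],u,v-20,70),f(b['frame'],x,y,35)])[...,::-1])
E
```

```text
hit True
 38.6417 [0.434  0.26   0.0461] gap 0.342 F [-2.8 -1.1  7.1] 45.2
```

View pics/r3c.png

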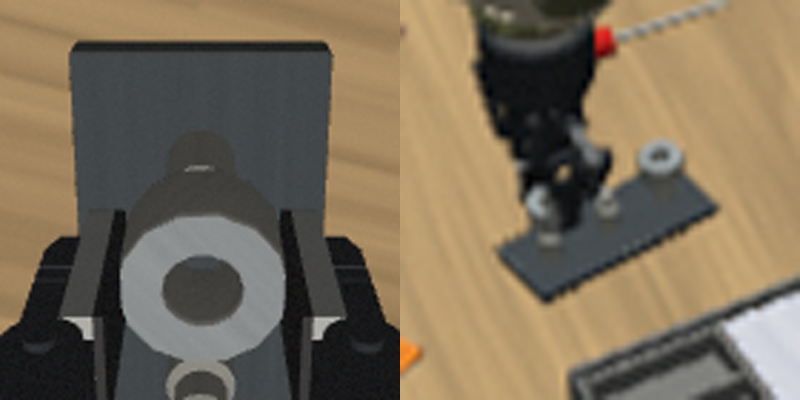

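The picture shows the ring slightly tilted on the tip of the near-end pin and not yet seated. The first ring is seated at the far end. I'll nudge along the reaction direction while lowering.

```bash
python3 - <<'E'
from h import *
p=GC-GX*.045
for dx in (-.0015,-.003,.0015,.003):
    env.movel(P(p+GX*dx,.050),velocity=.05)
    h=env.movel(P(p+GX*dx,.032),velocity=.02,guard=8);s=stat(dx)
    if s['position'][2]<.0395: break
E
```

```text
-0.0015 39.325 [0.4328 0.2596 0.0448] gap 0.352 F [-1.8 -1.2  0.1] 44.6
-0.003 40.2583 [0.4319 0.2593 0.0362] gap 0.346 F [-1.6 -2.   8. ] 45.3
```

```bash
python3 - <<'E'
from h import *
env.release();s=monitor.sense();env.movel(s['position']+[0,0,.03],velocity=.1);env.movel(s['position']+[0,0,.09],velocity=.25)
g=pick([.459,.062],-.0512,.0208)
s=stat();
if .3<s['finger_gap']<.45:
    env.close_gripper(40);env.movel(P(g,.13),velocity=.12);stat('lift');
    p=GC;q=quat(np.pi+GY);env.reach(P(p,.13),q);stat()
    d=snap('wrist')
    u,v=proj(d,P(GC,.05)).astype(int);print(u,v)
    cv2.imwrite('pics/r2c.png',cv2.resize(d['frame'][max(0,v-120):v+80,u-130:u+130],None,fx=2.5,fy=2.5,interpolation=cv2.INTER_CUBIC)[...,::-1])
E
```

```text
hit False
down 44.5333 [0.4662 0.0629 0.021 ] gap 1.001 F [-0.9  0.   0.6] 0.0
closed 45.0833 [0.4661 0.0629 0.021 ] gap 0.354 F [-2.1 -0.4  4.8] 19.6
 45.0833 [0.4661 0.0629 0.021 ] gap 0.354 F [-2.1 -0.4  4.8] 19.6
lift 46.3583 [0.4657 0.063  0.1293] gap 0.342 F [ 0.4  0.5 -0.9] 39.5
 47.5333 [0.4782 0.2716 0.1297] gap 0.343 F [-0.1  0.1  0.1] 39.5
251 196
```

View pics/r2c.png

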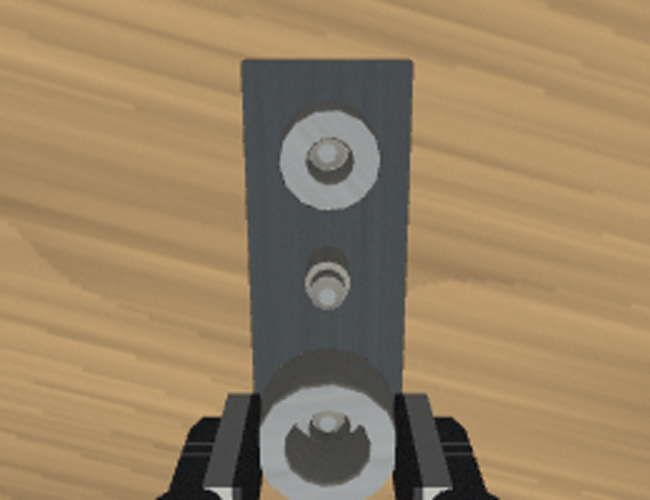

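The ring at the top of the picture (the near pin) is seated, and the third ring is held straight above the middle pin. Lowering it now.

```bash
python3 - <<'E'
from h import *
env.movel(P(GC,.065),velocity=.15)
for dx in (0,-.0015,.0015,-.003,.003):
    if dx: env.movel(P(GC+GX*dx,.062),velocity=.05)
    h=env.movel(P(GC+GX*dx,.0225),velocity=.025,guard=7);s=stat(dx)
    if s['position'][2]<.027: break
E
```

```text
0 49.7083 [0.4775 0.2719 0.0232] gap 0.344 F [-0.4  0.2  4. ] 40.0
```

Down at the base level. Release, then check from above and find the tray, dish and cover again.

```bash
python3 - <<'E'
from h import *
env.release();s=monitor.sense();env.movel(s['position']+[0,0,.03],velocity=.1);env.movel(s['position']+[0,0,.13],velocity=.25)
env.hold(.5)
yw=np.pi+GY;env.reach(P(GC-.02*np.array([np.cos(yw),np.sin(yw)]),.2),quat(yw));d=snap('wrist');np.savez('g2.npz',**d)
u,v=proj(d,P(GC,.03)).astype(int)
A=cv2.resize(d['frame'][v-75:v+75,u-75:u+75],(400,400),interpolation=cv2.INTER_CUBIC);print(u-75,v-75)
T=np.array([.527,-.275]);yw=np.radians(90-27);env.reach(P(T-.03*np.array([np.cos(yw),np.sin(yw)]),.30),quat(yw));env.hold(.2)
e=snap('wrist');np.savez('td.npz',**e);B=cv2.resize(e['frame'],(400,300),interpolation=cv2.INTER_AREA)
im=np.zeros((400,800,3),np.uint8);im[:,:400]=A;im[:300,400:]=B;cv2.imwrite('pics/chk.png',im[...,::-1]);stat()
E
```

```text
176 74
 54.5333 [ 0.5136 -0.3013  0.3   ] gap 1.001 F [-1.1 -0.2 -0.1] 0.0
```

View pics/chk.png

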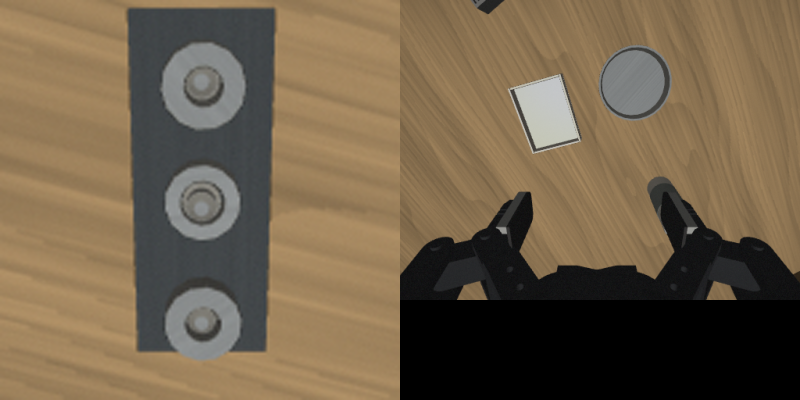

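All three rings stand on pins: the narrow ones at the top and bottom of the left crop are on the step, and the middle one is down on the base. The tray is at (546,113) and the dish at (635,82) on the right. Measuring both, then sorting.

```bash
cat >> h.py <<'E'
def find_td(d):
    h=cv2.cvtColor(d['frame'],cv2.COLOR_RGB2HSV).astype(int)
    S,H,V=h[...,1],h[...,0],h[...,2]
    tr=rectw(d,(S<45)&(V>150),.025,proj(d,[.45,-.275,.025]))
    di=rectw(d,(H>60)&(H<130)&(V>70),.028,proj(d,[.60,-.27,.028]))
    return tr,di
E
python3 - <<'E'
from h import *
d=dict(np.load('td.npz'))
for r in find_td(d): print(r)
k=1.28
h=cv2.cvtColor(d['frame'],cv2.COLOR_RGB2HSV)
print(ray(d,(546-400)*k,113*k,.025),ray(d,(635-400)*k,82*k,.028),h[int(95*k),int(235*k)],h[int(47*k),int(235*k)])
E
```

```text
(array([ 0.43186197, -0.25550864]), [np.float64(102.51709747314453), np.float64(128.9285125732422)], np.float32(77.994095), array([ 138,   95,   93,  102, 5362], dtype=int32))
(array([ 0.60135376, -0.27845703]), [np.float64(126.33338928222656), np.float64(126.36454010009766)], np.float32(63.040874), array([ 255,   58,   92,   96, 5783], dtype=int32))
[ 0.43389392 -0.25108251  0.025     ] [ 0.60308301 -0.27493144  0.028     ] [ 90   6 135] [ 75   4 123]
```

```bash
cat >> h.py <<'E'
def grab(k,z):
    p=GC+GX*.045*k;q=quat(np.pi+GY)
    env.reach(P(p,.16),q);env.movel(P(p,z+.03),velocity=.2);print('hit',env.movel(P(p,z),velocity=.05,guard=6))
    env.close_gripper(40);stat('grab');env.movel(P(p,.16),velocity=.15);return stat('up')
def look():
    T=np.array([.527,-.275]);yw=np.radians(63);env.reach(P(T-.03*np.array([np.cos(yw),np.sin(yw)]),.30),quat(yw));env.hold(.2)
    tr,di=find_td(snap('wrist'));print('tray',tr[:3],'dish',di[:3]);return tr,di
def drop(xy,yaw):
    env.reach(P(xy,.12),quat(yaw));print('hit',env.movel(P(xy,.026),velocity=.08,guard=8));stat('drop')
    env.release();env.movel(P(xy,.15),velocity=.2)
E
python3 - <<'E'
from h import *
s=grab(1,.041)
if s['finger_gap']>.3:
    tr,di=look();yw=np.radians(63);drop(di[0]+.026*np.array([np.cos(yw),np.sin(yw)]),yw)
    s=grab(-1,.041)
    if s['finger_gap']>.3:
        tr,di=look();drop(di[0]-.026*np.array([np.cos(yw),np.sin(yw)]),yw);look()
E
```

```text
hit False
grab 58.6 [0.5217 0.284  0.0413] gap 0.351 F [-0.4  0.8  2.4] 39.3
up 59.5417 [0.5211 0.2838 0.1589] gap 0.348 F [ 0.6 -0.  -0.8] 39.7
tray (array([ 0.43186057, -0.25549472]), [np.float64(102.4875717163086), np.float64(128.89572143554688)], np.float32(77.963974)) dish (array([ 0.60132916, -0.27847684]), [np.float64(126.31797790527344), np.float64(126.35123443603516)], np.float32(63.038475))
hit False
drop 64.125 [ 0.6134 -0.2555  0.0266] gap 0.346 F [-0.1  0.7 -1.4] 39.7
hit False
grab 69.3333 [0.4349 0.2603 0.0412] gap 0.344 F [-0.9  0.8  1.8] 39.3
up 70.275 [0.4343 0.2601 0.1591] gap 0.342 F [-0.   0.1 -1.3] 39.5
tray (array([ 0.43185385, -0.25548744]), [np.float64(102.58094787597656), np.float64(128.91175842285156)], np.float32(78.0216)) dish (array([ 0.60133643, -0.27842096]), [np.float64(126.32678985595703), np.float64(126.36310577392578)], np.float32(63.042217))
hit False
drop 74.75 [ 0.5898 -0.3018  0.0266] gap 0.345 F [-0.   1.  -0.6] 39.5
tray (array([ 0.43189648, -0.25548529]), [np.float64(102.60267639160156), np.float64(128.9794464111328)], np.float32(77.96127)) dish (array([ 0.60083411, -0.2783103 ]), [np.float64(126.73767852783203), np.float64(127.291748046875)], np.float32(40.841507))
```

Now the wide ring goes to the tray.

```bash
python3 - <<'E'
from h import *
s=grab(0,.0205)
if s['finger_gap']>.3:
    tr,di=look();drop(tr[0],np.radians(tr[2]-90))
    tr,di=look();e=dict(np.load('wrist.npz'));A=cv2.resize(e['frame'],(400,300),interpolation=cv2.INTER_AREA)
    env.reach([0.45,-.03,0.36],quat(np.pi/2+.1)); env.hold(.2);d=snap('wrist');B=cv2.resize(d['frame'],(400,300),interpolation=cv2.INTER_AREA)
    h=cv2.cvtColor(d['frame'],cv2.COLOR_RGB2HSV).astype(int)
    r=rectw(d,(h[...,1]<60)&(h[...,2]>140),.035,proj(d,[.571,.055,.035]));print('cover',r,(r[0]-CC)@EX)
    cv2.imwrite('pics/e.png',np.hstack([A,B])[...,::-1]);stat()
E
```

```text
hit False
grab 81.2 [0.4784 0.2721 0.0209] gap 0.349 F [-1.6 -0.3  5.5] 39.4
up 82.2833 [0.4777 0.2719 0.159 ] gap 0.352 F [-0.2  0.6 -0.3] 39.5
tray (array([ 0.43187564, -0.25550081]), [np.float64(102.48265838623047), np.float64(128.9202423095703)], np.float32(77.995865)) dish (array([ 0.6013324 , -0.27844257]), [np.float64(126.32389831542969), np.float64(126.3561782836914)], np.float32(63.040874))
hit False
drop 87.1417 [ 0.4321 -0.2557  0.0265] gap 0.347 F [ 0.4  0.1 -0.4] 39.5
tray (array([ 0.43546097, -0.25389452]), [np.float64(11.617547988891602), np.float64(12.94045639038086)], np.float32(58.705574)) dish (array([ 0.60145551, -0.2786304 ]), [np.float64(126.72992706298828), np.float64(127.12759399414062)], np.float32(108.47742))
cover (array([0.57108795, 0.05537685]), [np.float64(99.45073699951172), np.float64(171.4922637939453)], np.float32(97.59497), array([ 302,   33,   72,  120, 7180], dtype=int32)) 0.05189190284127081
 91.25 [ 0.4502 -0.0306  0.3596] gap 1.0 F [ 0.3 -1.  -0.7] 0.0
```

View pics/e.png

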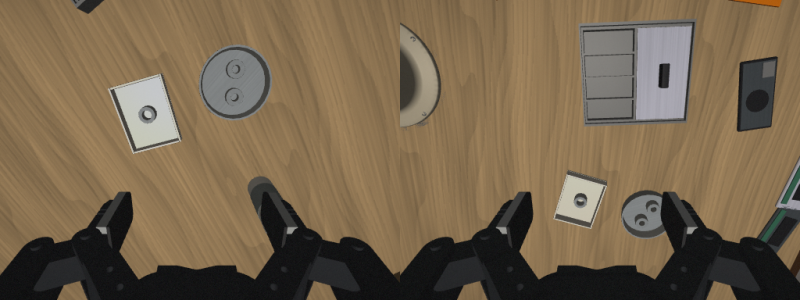

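The two narrow rings lie in the dish (left view (235,68) and (232,97)), the wide ring lies in the tray (148,114), and the pockets are empty with the cover still open. Now I'll shut it.

```bash
python3 - <<'E'
from h import *
c=np.array([.5711,.0554]);q=quat(np.pi/2+CY)
env.reach(P(c,.15),q);print(env.movel(P(c,.041),guard=15))
env.close_gripper(40);s=stat();p=s['position']
print(env.movel(p-np.r_[EX,0]*.103,velocity=.08,guard=30));s=stat()
env.release();env.movel(s['position']+[0,0,.12],velocity=.25)
env.reach([0.42,0.05,0.36],quat(np.pi/2+.1));env.hold(.5);d=snap('wrist');h=cv2.cvtColor(d['frame'],cv2.COLOR_RGB2HSV).astype(int)
r=rectw(d,(h[...,1]<60)&(h[...,2]>140),.035,proj(d,[.47,.042,.035]));print('cover',r,(r[0]-CC)@EX)
A=cv2.resize(d['frame'],(400,300),interpolation=cv2.INTER_AREA);B=cv2.resize(snap('side')['frame'],(400,300),interpolation=cv2.INTER_AREA)
cv2.imwrite('pics/end.png',np.hstack([A,B])[...,::-1]);stat()
E
```

```text
False
 93.7833 [0.5712 0.0554 0.0412] gap 0.158 F [0.1 0.5 3.2] 40.3
False
 95.2167 [0.4688 0.0417 0.0412] gap 0.157 F [-3.8 -0.2  6.5] 40.7
cover (array([0.46902606, 0.04184813]), [np.float64(99.60319519042969), np.float64(171.5137481689453)], np.float32(97.601074), array([ 249,   97,   64,  105, 6037], dtype=int32)) -0.051062572141671786
 97.975 [0.42 0.05 0.36] gap 0.996 F [-1.1 -0.1  0.2] 0.0
```

View pics/end.png

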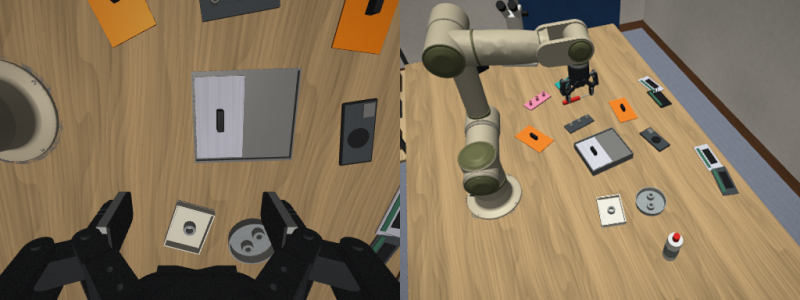

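The cover is shut (x = -51 mm), the rings are in place and the bystanders look untouched.

```bash
python3 -c "
from h import *
print(job.hand_in())"
```

```text
the job is handed in; nothing more can be done
None
```

The job is handed in, with no verdict returned: I found three rings and stood them all on the gauge together, then put the wide-bored one in the tray and the two narrow-bored ones in the dish, and shut the cover (about x -51 mm in the case frame).

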